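# Snap a probe interface module onto its mounting rail

## Robot

A 6-joint arm with a two-finger parallel gripper is mounted at the origin on a cart in front of the work surface, level with it; the furniture and walls round the work are solid. World frame = base frame: x ahead of the robot, y to its left, z up, the work surface at z = 0. Lengths are in m, angles in degrees, forces in N, time in s.
With the tool pointing down it reaches from about 0.25 to 0.725 m from the base axis. Payload 9.7 kg.
Tool frame: the origin (TCP) lies on the centre line of the jaws, within the pads' length; the fingertips stand tip_reach ahead of it and the grasp point (between the pads) lies 2 mm behind it (tip_reach is the distance from the TCP to the fingertips, in m); z points along the fingers, y is the direction in which the jaws open and shut (so a half turn about z gives the same grasp; the last joint's range is limited). The gripper opens to 85 mm and grips with 20 to 120 N. Pads are 22 mm wide; open, the fingers measure 114 mm over their backs; the gripper's body (76 mm by 85 mm) begins 54 mm behind the grasp point. The pads swing forward as they close: fully open they stand 13 mm farther back than shut.
Start: joints at [63.255, 4.979, 10.078, 95.1, 0, 90], TCP at [0.248, 0.491, 0.248] pointing down, gripper open.
Joint ranges: [-179.16, 179.16], [-48.56, 103.87], [-65.8, 70.77], [-126.05, 130.52], [-82.76, 87.17], [-180, 180]. Speed limits (degrees/s): [127.2, 127.2, 147.25, 180, 180, 180].

## Interface

Orientations are given as [roll, pitch, yaw] about the fixed x, y, z axes, in that order (R = Rz(yaw) Ry(pitch) Rx(roll)).
In Python, from workcell import get_obs, camera, calibration, job_done, tip_reach gives the robot as it stands.
- The arm moves only by the tool apply_moves, never from a script. Its argument "rows" is a list of rows, each a list of 7 numbers: the shift along the world's x, y, z in mm, then the turn, a rotation vector about the world's x, y, z in degrees, then the closure, from 0 (fully open) to 1 (shut). A call has 1 to 20 rows; each row shifts and turns the commanded pose from where the row before left it; what a row does not reach is not made up. A row lasts 1/8 s, in which the tool goes at most 62.5 mm and 10.7 degrees, less where a joint would pass 70% of its speed; a pose out of reach is approached as far as the arm can. A call with a gripper value outside its range is refused whole. The fingers move at their own pace and stop on an object; "grip_force" is the grip in N (left out, the last holds). Time passes only in rows, so rows that do not move let the fingers close. It gives the time, the measured TCP pose, the force and the opening at its end, in the units of the state.
- get_obs(): the state, without advancing time (a new reading comes with each control period).
- camera(name): name is "scene" or "top" or "wrist"; returns the picture (384x512x3 uint8, red, green, blue); there is no depth.
- calibration(name): a dict with "intrinsics" (3x3 intrinsics, pixels), "T" (4x4, takes a point from camera to world coordinates); the wrist camera has in their place "mount" (4x4, takes a point from camera to tool coordinates, whose origin is the TCP and whose axes are the flange's). Camera axes: x right, y down, z forward; pixel columns grow to the right and rows downward; lengths in m; the calibration is good to about 2 mm. A picture is of the moment at which its call begins: read the wrist's pose just before it. calibration takes no time and is no camera call.
- job_done(): hands the job in, once; it reports no verdict.
The state is a dict: "time": time; "q": joint angles; "qd": joint speeds; "joint_efforts": joint torques, N m; "ee_pos": TCP position; "tcp_rot": TCP orientation; "wrist_force": force on the tool from outside, world axes, zero at the start; "torque": the same for the moment, N m; "opening": finger opening in m.
Only numpy, scipy, OpenCV 4.12 (cv2) and the standard library are available. Lean on these libraries where they do the work, as an engineer would, in place of code of your own. Each camera call takes 0.05 s, during which the arm holds its last target.

## Task

Fit the loose grey interface module onto the free stretch of the mounting rail, beside the one already there and the same way round: hook its lip under the rail's near edge, then rock it down until the sprung foot clicks under the far edge and it sits flat on the rail, and let go. The rail is not always set in the middle of its carrier, so feel for its edge and do not force the module against it; leave the other things where they are.

Things in the scene. Friction and masses are not known exactly. Their poses are not given: they have to be found in the camera images.
- module_centre (a point): Centre of the loose grey module: 56 mm long (x), 26 wide (y), 60 high (z), 0.11 to 0.2 kg. 30 mm above its underside, half-way along and across. Up to z = 42 mm from the underside its end faces (x = -28, +28 mm) are plain and parallel: grasp it there. Above, a nose reaches from x = -21 to +10 mm; behind it is a flat shoulder at z = 42 mm, x = 10 to 28 mm.
- module: The same module: origin at the centre of its underside, z up, x from hook to foot; it stands hook end to the robot, turned up to 0.5 rad. A recess below takes the rail; its flat seat face is at z = 8 mm. At -x a rigid hook arm goes down to z = 0, inner face at x = -18 mm, with the lip. At +x is the sprung foot; the cheeks beside it begin at x = 20 mm.
- lip_tip (a point): Tip of the module's fixed lip, at x = -13.3, z = 2 mm of the module. The lip points to +x from the hook arm, 4.5 mm long. The slot between lip and seat face is 4 mm high at the arm and 5.5 mm at the tip: it takes the 2.5 mm thick rail edge with the module tilted up to about 30 degrees, hook end down.
- foot (a joint): Sprung foot of the module, in m: 0 = sprung out, grows to 0.005 as it is pushed to +x. Its catch reaches in to x = 15.4 mm, top at z = 4.6 mm, with a 45 degree ramp below. Pressed down on the rail's far edge (the far shoulder is a good place) it rides back 2 mm, at 8 to 14 N, and clicks out below it. Hooked and tilted over 15 degrees it is clear above the rail.
- rail_carrier: Aluminium plate 100 x 200 x 8 mm, fixed on the worktop; origin at the centre of its underside, x away from the robot, y along the rail. On it a steel top-hat rail lies flat, 35 mm wide, 190 mm long, top 40 mm above the worktop; its edges (flanges) are 2.5 mm thick, overhang 6 mm, and are free below for 29 mm except at the feet near the ends.
- rail_gap (a point): Point on the carrier (same axes) 40 mm above the worktop, the height of the rail's top; along the rail, the middle of its free stretch. Across, it is the carrier's middle, NOT the rail's: the rail is fixed up to 6 mm either way across, unknown, so its near edge is at x = -17.5 +- 6 mm from here, the far edge 35 mm beyond it.
- neighbour (a point): Centre of the like module already fitted on the rail (along the rail; across, the carrier's middle), at rail-top height; it takes 26 mm along the rail, top 92 mm above the worktop; 74 mm to +y of rail_gap. At the rail's other end, 64 mm to -y of rail_gap, is a black end stop, 10 mm along the rail, top 56 mm above the worktop.
- turned_flange: bystander: turned steel flange, 57 mm across, 24 mm high, leave alone
- gauge_block: bystander: steel gauge block 19 x 36 x 30 mm, leave alone
- magnet_base: bystander: small black magnetic base 48 x 50 x 51 mm with a round knob, leave alone
- brass_fitting: bystander: brass fitting, 12 mm across, 23 mm high, leave alone
There are look-alikes about, which are no part of the job. Of the things that look like the rail_carrier, the larger one is meant.

How it is judged (in metres and radians):
On the way:
1. the module is held hook end down with its lip below the rail's near flange and its foot still up (x of lip_tip in the frame of rail_gap between -0.023 and -0.004 m and y of lip_tip in the frame of rail_gap between -0.03 and 0.03 m and z of lip_tip in the frame of rail_gap between -0.016 and -0.002 m and angle between module's own z axis and vertical between 0.14 and 0.8 rad), for 0.1 s.
At the end, for the whole second after the job is handed in: The module sits flat on the rail (level within 0.04 rad, square to the rail within 0.06 rad, seat face on the rail's top within about 2 mm), within 30 mm of the middle of the free stretch along the rail, lip at the near edge, foot sprung out again (within 1.2 mm), released and at rest (x of module in the frame of rail_gap between -0.01 and 0.01 m and y of module in the frame of rail_gap between -0.03 and 0.03 m and z of module in the frame of rail_gap between -0.0102 and -0.0065 m and x of lip_tip in the frame of rail_gap below 0 m and angle between module's own z axis and vertical below 0.04 rad and angle between the x axis of module and the x axis of rail_carrier, either way round below 0.06 rad and value of joint foot below 0.0012 m and contact force between module and rail_carrier above 0.3 N and linear speed of module below 0.02 m/s); the robot touches nothing.
It fails at once if the module is pressed against the rail or its carrier with more than 40 N (contact force between module and rail_carrier above 40 N).
It fails at once if a bystander is moved more than 15 mm (distance of any of turned_flange, gauge_block, magnet_base, brass_fitting from where it was at the start of the episode above 0.015 m).
It also fails if it takes over 64 s, if anything falls off the work surface, if the arm or the gripper's body presses on something with over 40 N, if the wrist force passes 120 N, or if a joint passes its speed limit or range.

## Working session

There is one attempt and no reset: what is moved stays moved. The work goes in short steps, Python scripts to look and compute and a tool call to move; the robot and the scene stay as the last step left them, time stands still between calls to the robot, and variables do not carry over. Pictures are saved under pics/ and viewed, and the job is handed in when it is done.

Besides the shell and the picture viewer there is one more tool, called after ">>>" by a JSON object that holds its "fn" and its "kwargs". apply_moves: Moves the arm, as the interface text tells. Its arguments: {"type":"object","properties":{"rows":{"type":"array","items":{"type":"array","items":{"type":"number"}}},"grip_force":{"type":"number"}},"required":["rows"]}

```bash
mkdir -p pics; python3 - <<'E'
from workcell import *
import cv2, numpy as np
o=get_obs(); print({k:np.round(v,3) for k,v in o.items()}); print(tip_reach)
np.set_printoptions(suppress=True,precision=4)
for n in("scene","top","wrist"):
    im=camera(n); cv2.imwrite(f"pics/{n}0.png",im[...,::-1]); c=calibration(n); print(n,c)
E
```

```text
{'time': np.float64(0.0), 'q': array([6.3253e+01, 5.0130e+00, 1.0033e+01, 9.5098e+01, 1.0000e-03,
       9.0001e+01]), 'qd': array([-0.052, -0.08 ,  0.09 ,  0.029, -0.07 ,  0.024]), 'joint_efforts': array([ 0.0000e+00, -5.2039e+01,  4.6481e+01,  1.6000e-02,  0.0000e+00,
        0.0000e+00]), 'ee_pos': array([0.247, 0.491, 0.248]), 'tcp_rot': array([-1.79922e+02, -1.00000e-03,  1.53252e+02]), 'wrist_force': array([0.325, 0.078, 0.158]), 'torque': array([-0.033, -0.066,  0.03 ]), 'opening': np.float64(0.085)}
0.017
scene {'intrinsics': array([[353.0365,   0.    , 255.161 ],
       [  0.    , 353.0365, 188.7409],
       [  0.    ,   0.    ,   1.    ]]), 'T': array([[-0.7472, -0.3926,  0.5362,  0.1492],
       [-0.6645,  0.4306, -0.6107,  0.3378],
       [ 0.0088, -0.8126, -0.5827,  0.543 ],
       [ 0.    ,  0.    ,  0.    ,  1.    ]])}
top {'intrinsics': array([[401.0405,   0.    , 252.7316],
       [  0.    , 401.0405, 191.4526],
       [  0.    ,   0.    ,   1.    ]]), 'T': array([[-0.0164, -0.9917,  0.1274,  0.4642],
       [-0.9998,  0.0175,  0.0075, -0.1657],
       [-0.0097, -0.1273, -0.9918,  1.021 ],
       [ 0.    ,  0.    ,  0.    ,  1.    ]])}
wrist {'intrinsics': array([[323.0603,   0.    , 261.1969],
       [  0.    , 323.0603, 190.6415],
       [  0.    ,   0.    ,   1.    ]]), 'mount': array([[-0.0004, -0.9485, -0.3169,  0.082 ],
       [ 1.    , -0.0003, -0.0005,  0.0006],
       [ 0.0004, -0.3169,  0.9485, -0.1258],
       [ 0.    ,  0.    ,  0.    ,  1.    ]])}
```

View pics/scene0.png

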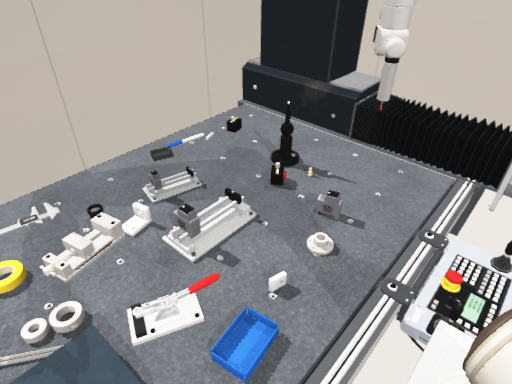

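View pics/top0.png

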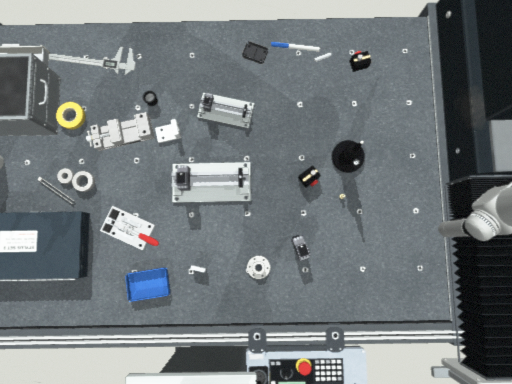

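View pics/wrist0.png

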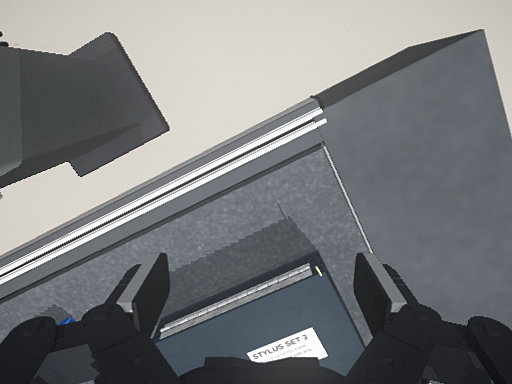

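```bash
python3 - <<'E'
import cv2,numpy as np
t=cv2.imread("pics/top0.png"); s=cv2.imread("pics/scene0.png")
a=cv2.resize(t[140:290,160:340],None,fx=4,fy=4,interpolation=cv2.INTER_CUBIC)
cv2.imwrite("pics/c1.png",a)
b=cv2.resize(s[140:270,140:340],None,fx=4,fy=4,interpolation=cv2.INTER_CUBIC)
cv2.imwrite("pics/c2.png",b)
E
```

```text
(no output)
```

View pics/c1.png

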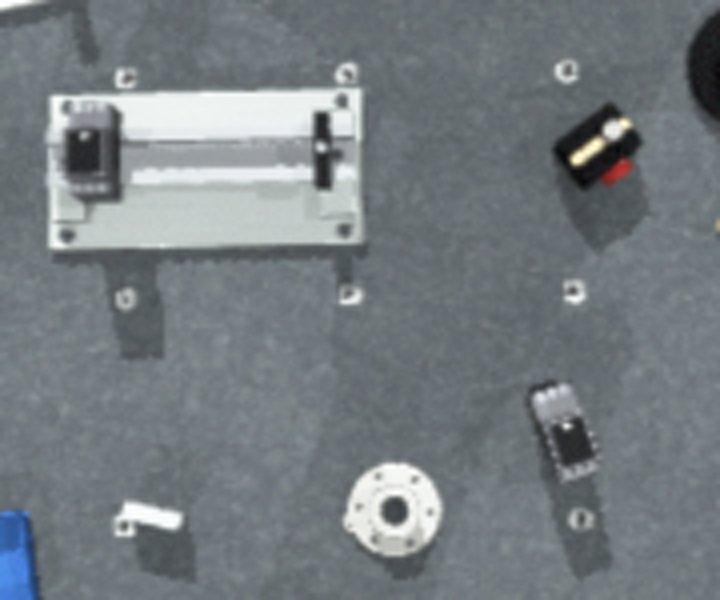

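View pics/c2.png

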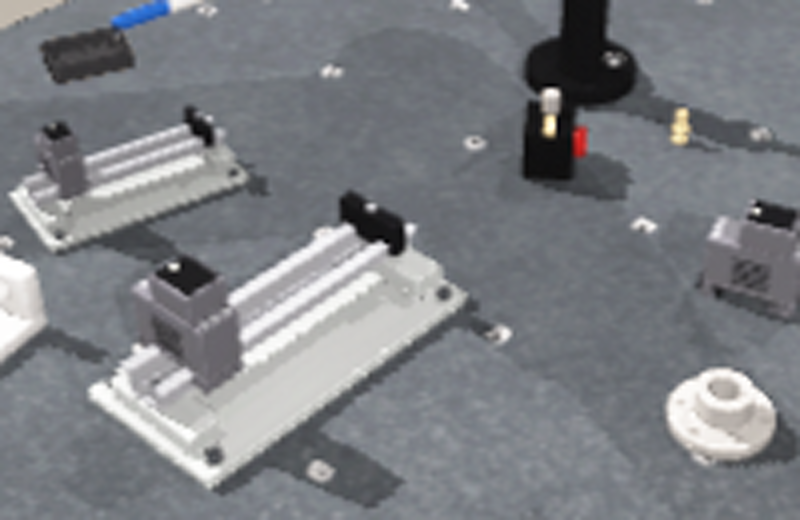

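```bash
cat > h.py <<'E'
from workcell import *
import cv2, numpy as np
from scipy.spatial.transform import Rotation as R
np.set_printoptions(suppress=True,precision=4)
def TP():
    o=get_obs(); T=np.eye(4); T[:3,:3]=R.from_euler('xyz',o['tcp_rot'],degrees=True).as_matrix(); T[:3,3]=o['ee_pos']; return T,o
def snap(name,fn):
    T,o=TP(); im=camera(name); c=calibration(name)
    Tc=T@c['mount'] if name=='wrist' else c['T']
    cv2.imwrite(fn,im[...,::-1]); np.savez(fn[:-4]+'.npz',K=c['intrinsics'],T=Tc); return im[...,::-1].copy()
def onz(fn,uv,z):
    d=np.load(fn[:-4]+'.npz') ; uv=np.atleast_2d(uv).astype(float)
    r=np.linalg.inv(d['K'])@np.c_[uv,np.ones(len(uv))].T; r=(d['T'][:3,:3]@r).T; p=d['T'][:3,3]
    return p+r*((z-p[2])/r[:,2])[:,None]
def proj(fn,X):
    d=np.load(fn[:-4]+'.npz'); X=np.atleast_2d(X); Xc=(np.linalg.inv(d['T'])@np.c_[X,np.ones(len(X))].T)[:3]
    u=d['K']@Xc; return (u[:2]/u[2]).T
E
python3 - <<'E'
from h import *
for n in("scene","top"):
    c=calibration(n); np.savez(f'pics/{n}0.npz',K=c['intrinsics'],T=c['T'])
t=cv2.imread('pics/top0.png'); g=cv2.cvtColor(t,cv2.COLOR_BGR2GRAY)
# carrier
roi=np.zeros_like(g); roi[155:212,163:260]=1
m=((g>150)&(roi>0)).astype(np.uint8); m=cv2.morphologyEx(m,cv2.MORPH_CLOSE,np.ones((15,15)))
m=cv2.morphologyEx(m,cv2.MORPH_OPEN,np.ones((7,7)))
cs=max(cv2.findContours(m,0,1)[0],key=cv2.contourArea)
r=cv2.minAreaRect(cs);b=cv2.boxPoints(r);print(r)
P=onz('pics/top0.png',b,0.008);print(P,P.mean(0),[np.linalg.norm(P[i]-P[i-1]) for i in range(4)])
for uv,z in (((301,240),.042),((303,250),.06),((181,177),.092),((206.5,181),.04),((258,267),.024),((309,177),.05)):
    print(uv,onz('pics/top0.png',uv,z))
E
```

```text
((210.5, 181.5), (39.0, 79.0), 90.0)
[[ 0.6746  0.0512  0.008 ]
 [ 0.6708 -0.1523  0.008 ]
 [ 0.5701 -0.1507  0.008 ]
 [ 0.5736  0.0502  0.008 ]] [ 0.6223 -0.0504  0.008 ] [np.float64(0.1010195298532236), np.float64(0.20353425931321853), np.float64(0.10078689814550858), np.float64(0.2009962913556981)]
(301, 240) [[ 0.4695 -0.2732  0.042 ]]
(303, 250) [[ 0.4458 -0.2752  0.06  ]]
(181, 177) [[0.6208 0.0093 0.092 ]]
(206.5, 181) [[ 0.6184 -0.0442  0.04  ]]
(258, 267) [[ 0.4057 -0.168   0.024 ]]
(309, 177) [[ 0.6222 -0.2968  0.05  ]]
```

>>> {"fn": "apply_moves", "kwargs": {"rows": [[10.5, -38.3, -2, 0, 0, -2.2, 0], [10.5, -38.3, -2, 0, 0, -2.2, 0], [10.5, -38.3, -2, 0, 0, -2.2, 0], [10.5, -38.3, -2, 0, 0, -2.2, 0], [10.5, -38.3, -2, 0, 0, -2.2, 0], [10.5, -38.3, -2, 0, 0, -2.2, 0], [10.5, -38.3, -2, 0, 0, -2.2, 0], [10.5, -38.3, -2, 0, 0, -2.2, 0], [10.5, -38.3, -2, 0, 0, -2.2, 0], [10.5, -38.3, -2, 0, 0, -2.2, 0], [10.5, -38.3, -2, 0, 0, -2.2, 0], [10.5, -38.3, -2, 0, 0, -2.2, 0], [10.5, -38.3, -2, 0, 0, -2.2, 0], [10.5, -38.3, -2, 0, 0, -2.2, 0], [10.5, -38.3, -2, 0, 0, -2.2, 0], [10.5, -38.3, -2, 0, 0, -2.2, 0], [10.5, -38.3, -2, 0, 0, -2.2, 0], [10.5, -38.3, -2, 0, 0, -2.2, 0], [10.5, -38.3, -2, 0, 0, -2.2, 0], [10.5, -38.3, -2, 0, 0, -2.2, 0]]}}

```text
time: 2.65
ee_pos: [0.4576, -0.2762, 0.208]
tcp_rot: [-180.0, -0.0, 109.2]
wrist_force: [-0.3, 0.7, 0.9]
opening: 0.0856
```

```bash
python3 - <<'E'
from h import *
im=snap('wrist','pics/w1.png'); T,o=TP(); print(o['time'],o['ee_pos'],o['tcp_rot'],o['q'],o['wrist_force'])
E
```

```text
2.7 [ 0.4583 -0.2795  0.2067] [-179.9455    0.0409  108.9833] [-31.3422   2.4947   2.8523  90.361   -0.0681  39.6745] [-4.5453 -0.5179 -2.4181]
```

View pics/w1.png

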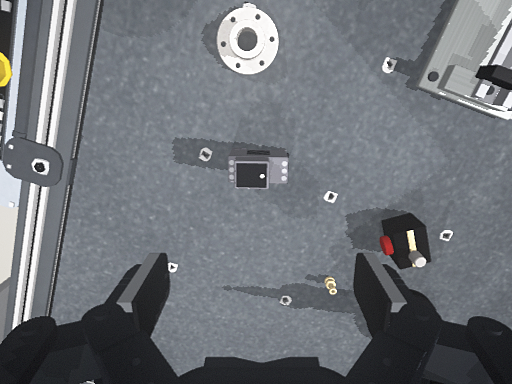

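```bash
python3 - <<'E'
from h import *
im=snap('wrist','pics/w2.png'); T,o=TP(); print(o['time'],o['ee_pos'],o['tcp_rot'])
cv2.imwrite('pics/w2c.png',cv2.resize(im[130:210,200:320],None,fx=6,fy=6,interpolation=cv2.INTER_CUBIC))
E
```

```text
2.75 [ 0.4577 -0.2775  0.2069] [-179.9279   -0.0419  109.0544]
```

View pics/w2c.png

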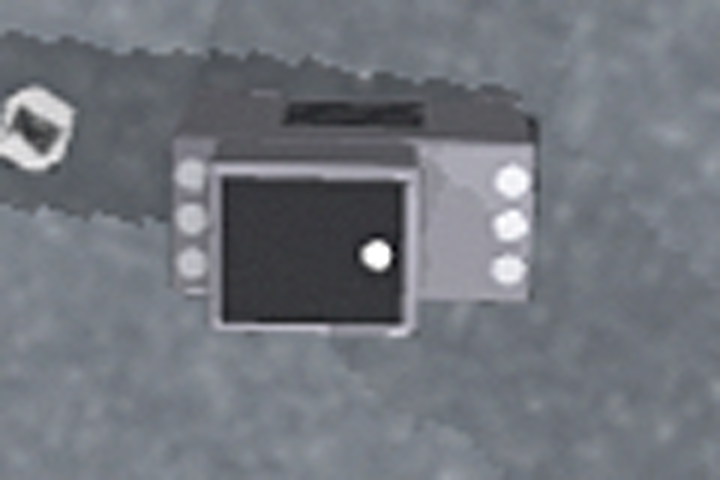

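```bash
python3 - <<'E'
from h import *
f='pics/w2.png'
def w(c,z): return onz(f,np.array(c)/6-1/12*0+[200,130],z)
N=w([[210,165],[418,165],[412,335],[212,328]],.060); S=w([[172,138],[537,145],[526,300],[180,298]],.042)
for P in(N,S):
    print(P); e=[np.degrees(np.arctan2(*(P[b]-P[a])[1::-1])) for a,b in((0,1),(3,2))]; print('yaw',e,'len',np.linalg.norm(P[1]-P[0]),np.linalg.norm(P[2]-P[3]),np.linalg.norm(P[3]-P[0]),np.linalg.norm(P[2]-P[1]))
    print(P.mean(0))
a=np.radians(18); u=np.array([np.cos(a),np.sin(a)]); print('from nose', N.mean(0)[:2]+u*.0055,'from S',S.mean(0)[:2])
E
```

```text
[[ 0.43   -0.2669  0.06  ]
 [ 0.4582 -0.2572  0.06  ]
 [ 0.4659 -0.2816  0.06  ]
 [ 0.4377 -0.2902  0.06  ]]
yaw [np.float64(18.97708088869192), np.float64(16.881771872125913)] len 0.029812138763946373 0.029496268805716867 0.024492229448457165 0.02557729183612598
[ 0.4479 -0.274   0.06  ]
[[ 0.4232 -0.2691  0.042 ]
 [ 0.4761 -0.2521  0.042 ]
 [ 0.4831 -0.2757  0.042 ]
 [ 0.4318 -0.293   0.042 ]]
yaw [np.float64(17.860108977803982), np.float64(18.63780522101953)] len 0.055557082625126854 0.05407647547605131 0.025385461187439107 0.024641051950439384
[ 0.4535 -0.2725  0.042 ]
from nose [ 0.4532 -0.2723] from S [ 0.4535 -0.2725]
```

>>> {"fn": "apply_moves", "kwargs": {"rows": [[-4.4, 5.1, -20, 0, 0, -0.8, 0], [0, 0, -30, 0, 0, 0, 0], [0, 0, -30, 0, 0, 0, 0], [0, 0, -30, 0, 0, 0, 0], [0, 0, -30, 0, 0, 0, 0], [0, 0, -20, 0, 0, 0, 0], [0, 0, -15, 0, 0, 0, 0], [0, 0, -4, 0, 0, 0, 0], [0, 0, 0, 0, 0, 0, 0]]}}

```text
time: 3.88
ee_pos: [0.4533, -0.2697, 0.0297]
tcp_rot: [180.0, 0.0, 108.5]
wrist_force: [0.3, -0.3, 0.6]
opening: 0.0851
```

```bash
python3 - <<'E'
from h import *
im=snap('wrist','pics/w3.png'); T,o=TP(); print(o['time'],o['ee_pos'],o['tcp_rot'],o['wrist_force'])
E
```

```text
3.925 [ 0.4535 -0.2699  0.03  ] [179.9615   0.0425 108.4581] [-0.0857 -0.1929 -0.0784]
```

View pics/w3.png

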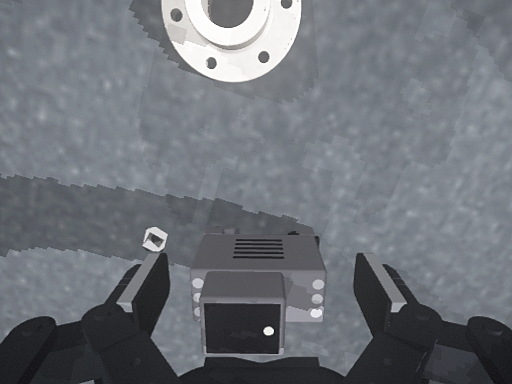

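```bash
python3 - <<'E'
from h import *
im=cv2.imread('pics/w3.png')
cv2.imwrite('pics/w3c.png',cv2.resize(im[220:370,170:350],None,fx=4,fy=4,interpolation=cv2.INTER_CUBIC))
E
```

```text
(no output)
```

View pics/w3c.png

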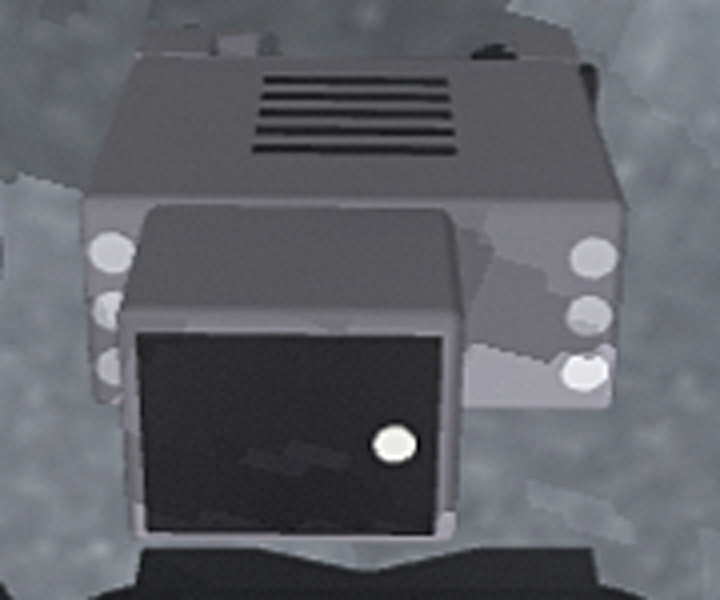

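```bash
python3 - <<'E'
from h import *
f='pics/w3.png'
S=onz(f,np.array([[82,200],[627,205],[612,408],[95,402]])/4+[170,220],.042)
print(S,S.mean(0)); P=S
print([np.degrees(np.arctan2(*(P[b]-P[a])[1::-1])) for a,b in((0,1),(3,2))],[np.linalg.norm(P[i]-P[i-1]) for i in range(4)])
T,o=TP(); print(np.linalg.inv(T)@np.r_[S.mean(0),1],o['ee_pos'],o['tcp_rot'])
E
```

```text
[[ 0.4229 -0.2687  0.042 ]
 [ 0.4753 -0.2518  0.042 ]
 [ 0.4832 -0.2756  0.042 ]
 [ 0.4304 -0.2923  0.042 ]] [ 0.453  -0.2721  0.042 ]
[np.float64(17.843572745696957), np.float64(17.640671610068082)] [np.float64(0.02482878944165555), np.float64(0.055005801256507995), np.float64(0.02502606983182343), np.float64(0.055347666574258624)]
[-0.002  -0.0012 -0.012   1.    ] [ 0.4535 -0.2699  0.03  ] [179.9615   0.0425 108.4581]
```

>>> {"fn": "apply_moves", "kwargs": {"rows": [[0.6, -2, -1, 0, 0, -0.6, 0], [0, 0, 0, 0, 0, 0, 0.2], [0, 0, 0, 0, 0, 0, 0.4], [0, 0, 0, 0, 0, 0, 0.6], [0, 0, 0, 0, 0, 0, 0.6], [0, 0, 0, 0, 0, 0, 0.6], [0, 0, 0, 0, 0, 0, 0.6]], "grip_force": 60}}

```text
time: 4.8
ee_pos: [0.4539, -0.272, 0.0288]
tcp_rot: [180.0, 0.0, 107.9]
wrist_force: [-0.7, 0.8, 6.0]
opening: 0.0554
```

```bash
python3 - <<'E'
from h import *
im=snap('wrist','pics/w4.png'); T,o=TP(); print(o['time'],o['ee_pos'],o['tcp_rot'],o['wrist_force'],o['opening'])
E
```

```text
4.85 [ 0.454  -0.272   0.0288] [179.9713   0.0448 107.8541] [0.1364 0.8056 5.7773] 0.05523734624177252
```

View pics/w4.png

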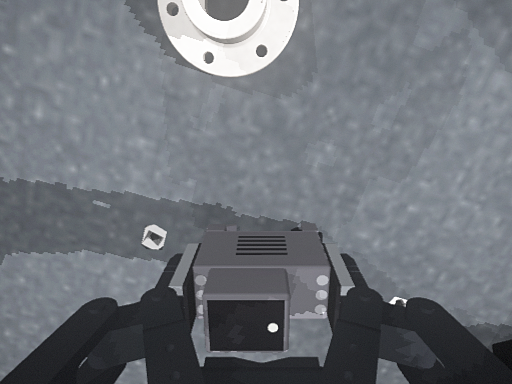

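>>> {"fn": "apply_moves", "kwargs": {"rows": [[0, 0, 10, 0, 0, 0, 0.6], [0, 0, 30, 0, 0, 0, 0.6], [0, 0, 40, 0, 0, 0, 0.6], [0, 0, 40, 0, 0, 0, 0.6], [0, 0, 40, 0, 0, -2, 0.6], [20, 30, 11, 0, 0, -4, 0.6], [30, 40, 0, 0, 0, -4, 0.6], [40, 40, 0, 0, 0, -4, 0.6], [36, 40, 0, 0, 0, -3.9, 0.6], [20, 22, 0, 0, 0, 0, 0.6], [0, 0, 0, 0, 0, 0, 0.6], [0, 0, 0, 0, 0, 0, 0.6]]}}

```text
time: 6.35
ee_pos: [0.5993, -0.1, 0.1992]
tcp_rot: [-180.0, 0.0, 90.0]
wrist_force: [0.5, -0.6, -0.8]
opening: 0.0552
```

```bash
python3 - <<'E'
from h import *
im=snap('wrist','pics/w5.png'); T,o=TP(); print(o['time'],o['ee_pos'],o['tcp_rot'],o['wrist_force'],o['opening'])
snap('scene','pics/s5.png')
E
```

```text
6.4 [ 0.5992 -0.1004  0.1994] [-179.9753    0.0048   89.9237] [-0.4778 -1.0873 -1.9934] 0.05499606615585461
```

View pics/w5.png

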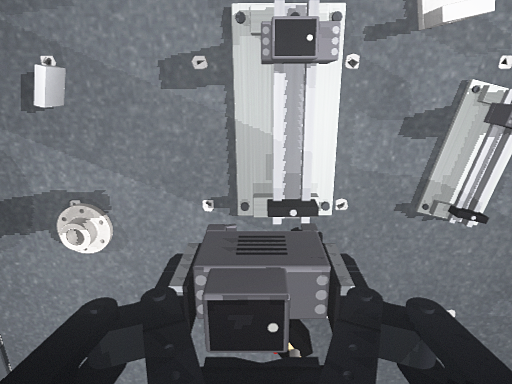

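View pics/s5.png

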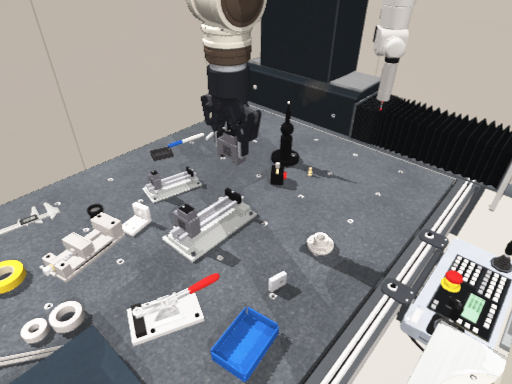

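```bash
python3 - <<'E'
import cv2
im=cv2.imread('pics/w5.png')
cv2.imwrite('pics/w5c.png',cv2.resize(im[60:225,225:350],None,fx=3.6*1.0,fy=3.6,interpolation=cv2.INTER_CUBIC))
E
```

```text
(no output)
```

View pics/w5c.png

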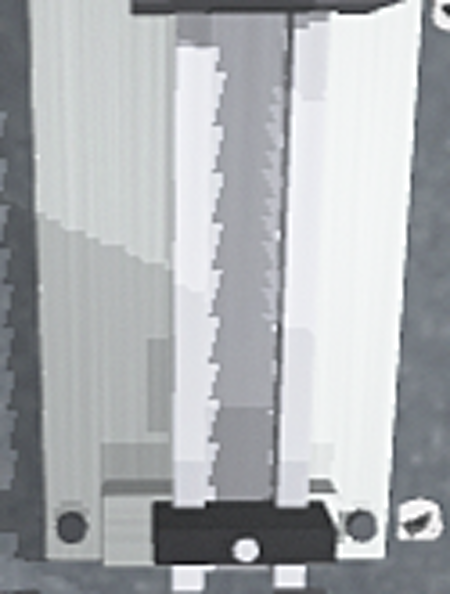

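```bash
python3 - <<'E'
from h import *
f='pics/w5.png'
q=lambda c,z: onz(f,np.array(c)/3.6+[225,60],z)
print('near',q([[175,60],[173,250],[172,500]],.04))
print('far',q([[329,60],[319,250],[309,500]],.04))
print('carrier near',q([[31,50],[39,300],[47,560]],.008)); print('far',q([[417,50],[402,300],[386,560]],.008))
print('bottom',q([[60,560],[380,560]],.008))
print('endstop bottom top corners',q([[155,565],[335,565]],.056),q([[155,510],[325,510]],.056))
# top corners full image
print('top corners', onz(f,[[231,3],[345,3]],.008))
E
python3 - <<'E'
import cv2
im=cv2.imread('pics/w5.png')
cv2.imwrite('pics/w5d.png',cv2.resize(im[0:80,215:365],None,fx=5,fy=5,interpolation=cv2.INTER_CUBIC))
E
```

```text
near [[ 0.6093 -0.0131  0.04  ]
 [ 0.6093 -0.0566  0.04  ]
 [ 0.6098 -0.1212  0.04  ]]
far [[ 0.6449 -0.0131  0.04  ]
 [ 0.6448 -0.0566  0.04  ]
 [ 0.6455 -0.1212  0.04  ]]
carrier near [[ 0.5735 -0.0101  0.008 ]
 [ 0.5739 -0.0745  0.008 ]
 [ 0.5742 -0.1517  0.008 ]]
far [[ 0.6725 -0.0102  0.008 ]
 [ 0.6733 -0.0746  0.008 ]
 [ 0.6742 -0.1517  0.008 ]]
bottom [[ 0.5781 -0.1517  0.008 ]
 [ 0.6725 -0.1517  0.008 ]]
endstop bottom top corners [[ 0.6051 -0.1327  0.056 ]
 [ 0.6502 -0.1328  0.056 ]] [[ 0.605  -0.118   0.056 ]
 [ 0.6469 -0.1181  0.056 ]]
top corners [[0.5729 0.0477 0.008 ]
 [0.6716 0.0476 0.008 ]]
```

View pics/w5d.png

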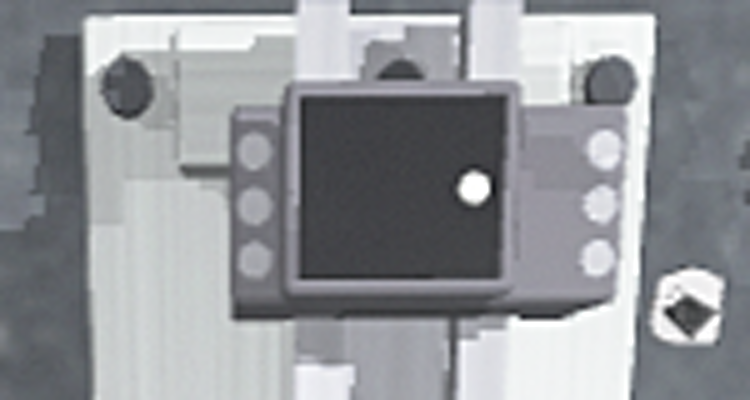

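>>> {"fn": "apply_moves", "kwargs": {"rows": [[0, 10, -10, 0, 0, 0.4, 0.6], [0, 12, -20, 0, -3, 0, 0.6], [0, 15, -20, 0, -5, 0, 0.6], [3, 0, -20, 0, -5, 0, 0.6], [4, 0, -20, 0, -5, 0, 0.6], [4, 0, -20, 0, 0, 0, 0.6], [0, 0, -4, 0, 0, 0, 0.6], [0, 0, 0, 0, 0, 0, 0.6], [0, 0, 0, 0, 0, 0, 0.6]]}}

```text
time: 7.58
ee_pos: [0.6113, -0.0628, 0.0863]
tcp_rot: [161.9, 0.1, 90.3]
wrist_force: [0.1, 0.7, -1.7]
opening: 0.0549
```

```bash
python3 - <<'E'
from h import *
f='pics/w5.png'; print('nb y',onz(f,[295,38],.092), onz(f,[295,37.5],.092))
im=snap('wrist','pics/w6.png'); T,o=TP(); print(o['time'],o['ee_pos'],o['tcp_rot'],o['wrist_force'],o['opening'])
s=snap('scene','pics/s6.png'); cv2.imwrite('pics/s6c.png',cv2.resize(s[150:270,150:290],None,fx=5,fy=5,interpolation=cv2.INTER_CUBIC))
E
```

```text
nb y [[0.6213 0.01   0.092 ]] [[0.6213 0.0103 0.092 ]]
7.625 [ 0.6113 -0.0628  0.0863] [161.9311   0.1174  90.3359] [-0.112  -0.7696 -0.5183] 0.055302375106034654
```

View pics/w6.png

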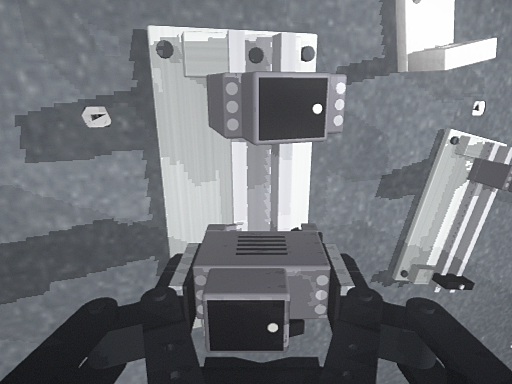

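View pics/s6c.png

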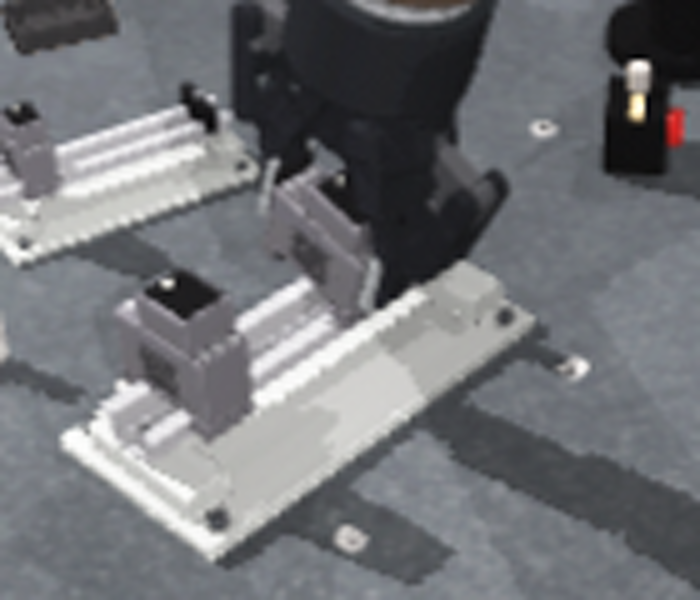

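>>> {"fn": "apply_moves", "kwargs": {"rows": [[-1.3, 0, -8, 0, 0, 0, 0.6], [0, 0, -5, 0, 0, 0, 0.6], [0, 0, -3, 0, 0, 0, 0.6], [0, 0, -2, 0, 0, 0, 0.6], [0, 0, 0, 0, 0, 0, 0.6]]}}

```text
time: 8.3
ee_pos: [0.6094, -0.0627, 0.0672]
tcp_rot: [162.0, 0.1, 90.3]
wrist_force: [-0.2, 0.1, -1.4]
opening: 0.0551
```

>>> {"fn": "apply_moves", "kwargs": {"rows": [[0, 0, -1.3, 0, 0, 0, 0.6], [0, 0, -1.3, 0, 0, 0, 0.6], [0, 0, 0, 0, 0, 0, 0.6]]}}

```text
time: 8.68
ee_pos: [0.6093, -0.0627, 0.0646]
tcp_rot: [162.0, 0.1, 90.3]
wrist_force: [-0.5, -0.3, -1.8]
opening: 0.0554
```

```bash
python3 - <<'E'
from h import *
im=snap('wrist','pics/w7.png'); T,o=TP(); print(o['time'],o['ee_pos'],o['tcp_rot'],o['wrist_force'],o['torque'],o['opening'])
s=snap('scene','pics/s7.png'); cv2.imwrite('pics/s7c.png',cv2.resize(s[160:250,180:290],None,fx=7,fy=6,interpolation=cv2.INTER_CUBIC))
cv2.imwrite('pics/w7c.png',cv2.resize(im[140:290,150:350],None,fx=4,fy=4,interpolation=cv2.INTER_CUBIC))
E
```

```text
8.725 [ 0.6094 -0.0628  0.0647] [162.0034   0.1104  90.3371] [-0.406  -0.1023 -0.828 ] [-0.0657  0.3349 -0.033 ] 0.054901103358872695
```

View pics/w7c.png

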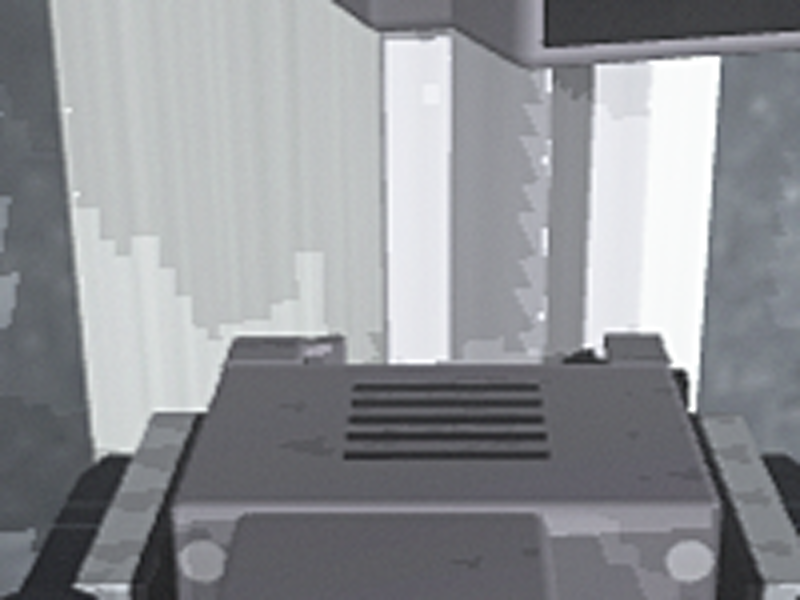

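View pics/s7c.png

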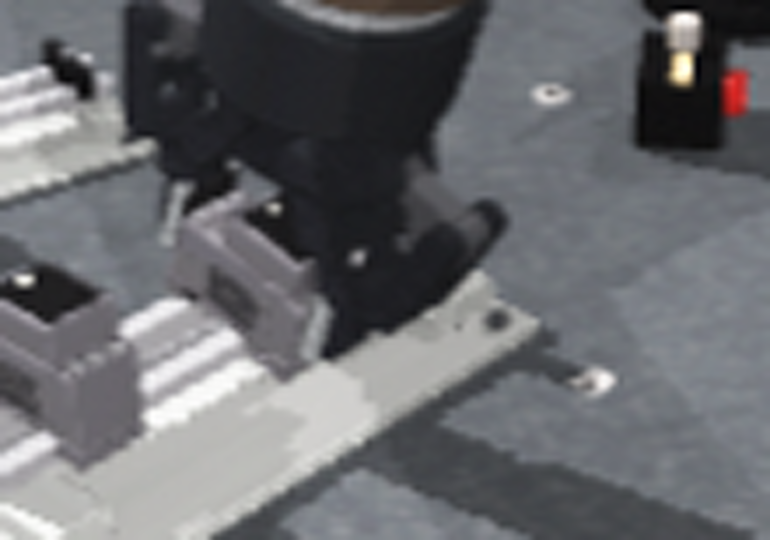

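```bash
python3 - <<'E'
from h import *
f='pics/w7.png'
print(onz(f,np.array([[384,60],[386,200],[387,355]])/4+[150,140],.04))
a=np.radians(18);u=np.array([np.cos(a),0,np.sin(a)]);w=np.array([-np.sin(a),0,np.cos(a)])
tcp=np.array([.6094,-.0628,.0647]); O=tcp-.0288*w
for n,p in {'lip':O-.0133*u+.002*w+[0,.013,0],'bottomhook':O-.028*u+[0,.013,0],'corner':O-.028*u+.042*w+[0,.013,0],'cornerR':O+.028*u+.042*w+[0,.013,0]}.items():
    print(n,p,(proj(f,p)-[150,140])*4)
E
```

```text
[[ 0.6094 -0.0127  0.04  ]
 [ 0.6095 -0.0301  0.04  ]
 [ 0.6094 -0.0508  0.04  ]]
lip [ 0.605  -0.0498  0.0351] [[343.9662 336.9082]]
bottomhook [ 0.5917 -0.0498  0.0287] [[232.358  329.8939]]
corner [ 0.5787 -0.0498  0.0686] [[166.3262 503.2287]]
cornerR [ 0.632  -0.0498  0.0859] [[728.619  506.2922]]
```

>>> {"fn": "apply_moves", "kwargs": {"rows": [[0, 0, 1, 0, 0, 0, 0.6], [2, 0, 0, 0, 0, 0, 0.6], [2, 0, 0, 0, 0, 0, 0.6], [1, 0, 0, 0, 0, 0, 0.6], [1, 0, 0, 0, 0, 0, 0.6], [0, 0, 0, 0, 0, 0, 0.6]]}}

```text
time: 9.52
ee_pos: [0.6155, -0.0627, 0.0656]
tcp_rot: [162.0, 0.1, 90.3]
wrist_force: [0.2, 0.5, -1.4]
opening: 0.055
```

>>> {"fn": "apply_moves", "kwargs": {"rows": [[0.7, 0, 0, 0, 0, 0, 0.6], [0.7, 0, 0, 0, 0, 0, 0.6], [0, 0, 0, 0, 0, 0, 0.6]]}}

```text
time: 9.9
ee_pos: [0.6169, -0.0628, 0.0657]
tcp_rot: [162.0, 0.1, 90.3]
wrist_force: [-0.2, -0.2, -1.7]
opening: 0.0552
```

>>> {"fn": "apply_moves", "kwargs": {"rows": [[0.7, 0, 0, 0, 0, 0, 0.6], [0.7, 0, 0, 0, 0, 0, 0.6], [0, 0, 0, 0, 0, 0, 0.6]]}}

```text
time: 10.28
ee_pos: [0.6183, -0.0627, 0.0657]
tcp_rot: [162.0, 0.1, 90.3]
wrist_force: [-0.6, -0.2, -1.9]
opening: 0.055
```

No contact so far; now small steps until the edge is felt.

>>> {"fn": "apply_moves", "kwargs": {"rows": [[0.5, 0, 0, 0, 0, 0, 0.6], [0.5, 0, 0, 0, 0, 0, 0.6], [0, 0, 0, 0, 0, 0, 0.6]]}}

```text
time: 10.65
ee_pos: [0.6193, -0.0627, 0.0657]
tcp_rot: [162.0, 0.1, 90.3]
wrist_force: [0.0, 1.1, -0.7]
opening: 0.0553
```

>>> {"fn": "apply_moves", "kwargs": {"rows": [[0.4, 0, 0, 0, 0, 0, 0.6], [0, 0, 0, 0, 0, 0, 0.6]]}}

```text
time: 10.9
ee_pos: [0.6195, -0.0628, 0.0656]
tcp_rot: [162.0, 0.1, 90.3]
wrist_force: [0.3, -0.4, -1.5]
opening: 0.0553
```

>>> {"fn": "apply_moves", "kwargs": {"rows": [[0.4, 0, 0, 0, 0, 0, 0.6], [0, 0, 0, 0, 0, 0, 0.6]]}}

```text
time: 11.15
ee_pos: [0.6197, -0.0627, 0.0655]
tcp_rot: [162.0, 0.1, 90.3]
wrist_force: [-2.2, 0.3, -1.1]
opening: 0.0548
```

>>> {"fn": "apply_moves", "kwargs": {"rows": [[0.4, 0, 0, 0, 0, 0, 0.6], [0, 0, 0, 0, 0, 0, 0.6]]}}

```text
time: 11.4
ee_pos: [0.6199, -0.0627, 0.0653]
tcp_rot: [162.1, 0.1, 90.3]
wrist_force: [-5.3, -1.0, -0.1]
opening: 0.0556
```

```bash
python3 - <<'E'
from h import *
im=snap('wrist','pics/w8.png'); T,o=TP(); print(o['time'],o['ee_pos'],o['tcp_rot'],o['wrist_force'],o['torque'],o['opening'])
cv2.imwrite('pics/w8c.png',cv2.resize(im[140:340,150:350],None,fx=3,fy=3,interpolation=cv2.INTER_CUBIC))
s=snap('scene','pics/s8.png'); cv2.imwrite('pics/s8c.png',cv2.resize(s[160:250,180:290],None,fx=7,fy=6,interpolation=cv2.INTER_CUBIC))
E
```

```text
11.45 [ 0.6199 -0.0628  0.0653] [162.0727   0.1062  90.3305] [-4.9444  0.9248  0.8573] [0.0512 1.3418 0.04  ] 0.05508992077913481
```

View pics/w8c.png

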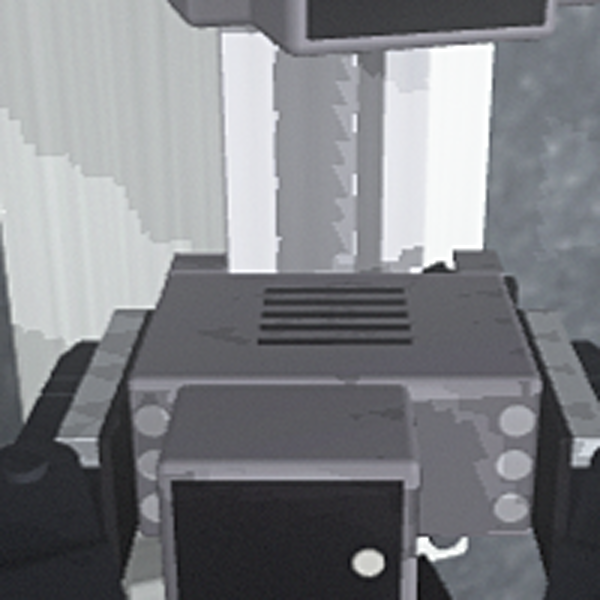

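>>> {"fn": "apply_moves", "kwargs": {"rows": [[1.3, 0, -0.5, 0, 3, 0, 0.6], [1.3, 0, -0.6, 0, 3, 0, 0.6], [0, 0, 0, 0, 0, 0, 0.6]]}}

```text
time: 11.88
ee_pos: [0.6228, -0.0627, 0.064]
tcp_rot: [168.1, 0.1, 90.3]
wrist_force: [-6.0, -0.3, 1.8]
opening: 0.0554
```

```bash
python3 - <<'E'
from h import *
T,o=TP(); print(o['time'],o['ee_pos'],o['tcp_rot'],o['wrist_force'],o['torque'],o['opening'])
E
```

```text
11.875 [ 0.6228 -0.0627  0.064 ] [168.1335   0.0673  90.3473] [-5.951  -0.2709  1.756 ] [ 0.0005  1.5036 -0.0122] 0.05537776192019576
```

>>> {"fn": "apply_moves", "kwargs": {"rows": [[0.8, 0, -0.5, 0, 2, 0, 0.6], [0.7, 0, -0.5, 0, 2, 0, 0.6], [0, 0, 0, 0, 0, 0, 0.6]]}}

```text
time: 12.25
ee_pos: [0.6245, -0.0627, 0.0635]
tcp_rot: [172.0, 0.0, 90.4]
wrist_force: [-5.8, -0.1, 2.2]
opening: 0.0546
```

>>> {"fn": "apply_moves", "kwargs": {"rows": [[0.5, 0, -0.4, 0, 1.5, 0, 0.6], [0, 0, 0, 0, 0, 0, 0.6]]}}

```text
time: 12.5
ee_pos: [0.6251, -0.0627, 0.0636]
tcp_rot: [173.5, 0.0, 90.4]
wrist_force: [-6.5, -0.5, 4.1]
opening: 0.0552
```

>>> {"fn": "apply_moves", "kwargs": {"rows": [[0.4, 0, -0.5, 0, 1.5, 0, 0.6], [0, 0, 0, 0, 0, 0, 0.6]]}}

```text
time: 12.75
ee_pos: [0.6257, -0.0628, 0.0635]
tcp_rot: [175.0, 0.0, 90.4]
wrist_force: [-6.7, 0.9, 7.7]
opening: 0.0548
```

```bash
python3 - <<'E'
from h import *
im=snap('wrist','pics/w9.png'); T,o=TP(); print(o['time'],o['ee_pos'],o['tcp_rot'],o['wrist_force'],o['torque'],o['opening'])
cv2.imwrite('pics/w9c.png',cv2.resize(im[140:340,150:350],None,fx=3,fy=3,interpolation=cv2.INTER_CUBIC))
E
```

```text
12.8 [ 0.6257 -0.0628  0.0636] [174.9469   0.0358  90.3539] [-6.6324  0.9403  7.0108] [0.0678 1.3589 0.0003] 0.05455427769840781
```

View pics/w9c.png

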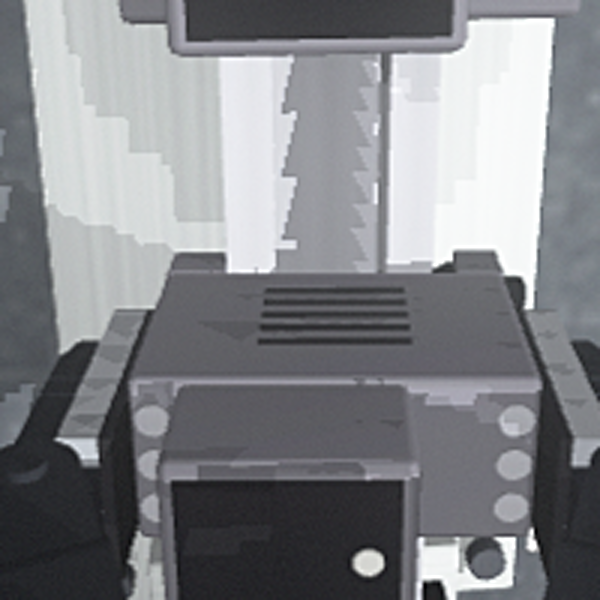

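>>> {"fn": "apply_moves", "kwargs": {"rows": [[0.3, 0, -0.7, 0, 1.5, 0, 0.6], [0, 0, 0, 0, 0, 0, 0.6]]}}

```text
time: 13.05
ee_pos: [0.6263, -0.0628, 0.0622]
tcp_rot: [176.5, 0.0, 90.4]
wrist_force: [-2.2, -0.2, 4.3]
opening: 0.0552
```

>>> {"fn": "apply_moves", "kwargs": {"rows": [[0.3, 0, -0.6, 0, 1.3, 0, 0.6], [0, 0, 0, 0, 0, 0, 0.6]]}}

```text
time: 13.3
ee_pos: [0.6267, -0.0628, 0.0614]
tcp_rot: [177.8, 0.0, 90.4]
wrist_force: [2.6, -1.3, 2.2]
opening: 0.0547
```

>>> {"fn": "apply_moves", "kwargs": {"rows": [[0.2, 0, -0.4, 0, 1.1, 0, 0.6], [0, 0, 0, 0, 0, 0, 0.6]]}}

```text
time: 13.55
ee_pos: [0.6265, -0.0627, 0.0611]
tcp_rot: [178.9, 0.0, 90.4]
wrist_force: [0.1, 0.6, 3.4]
opening: 0.055
```

>>> {"fn": "apply_moves", "kwargs": {"rows": [[0, 0, -0.5, 0, 1.1, 0, 0.6], [0, 0, 0, 0, 0, 0, 0.6]]}}

```text
time: 13.8
ee_pos: [0.6265, -0.0628, 0.0609]
tcp_rot: [-180.0, 0.0, 90.4]
wrist_force: [0.2, -0.3, 4.5]
opening: 0.055
```

```bash
python3 - <<'E'
from h import *
im=snap('wrist','pics/w10.png'); T,o=TP(); print(o['time'],o['ee_pos'],o['tcp_rot'],o['wrist_force'],o['torque'],o['opening'])
cv2.imwrite('pics/w10c.png',cv2.resize(im[140:340,150:350],None,fx=3,fy=3,interpolation=cv2.INTER_CUBIC))
s=snap('scene','pics/s10.png'); cv2.imwrite('pics/s10c.png',cv2.resize(s[160:250,160:270],None,fx=7,fy=6,interpolation=cv2.INTER_CUBIC))
E
```

```text
13.85 [ 0.6265 -0.0628  0.0609] [-179.9942    0.0034   90.3543] [1.8566 0.1365 5.3675] [-0.0084 -0.3041 -0.0267] 0.05521936647222657
```

View pics/w10c.png

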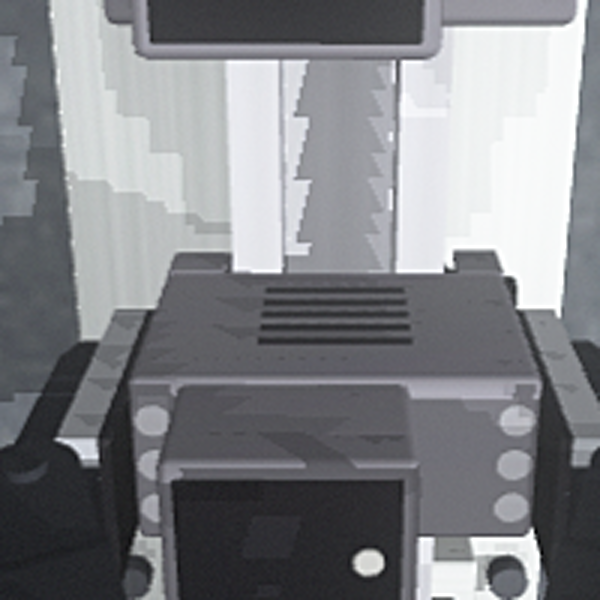

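View pics/s10c.png

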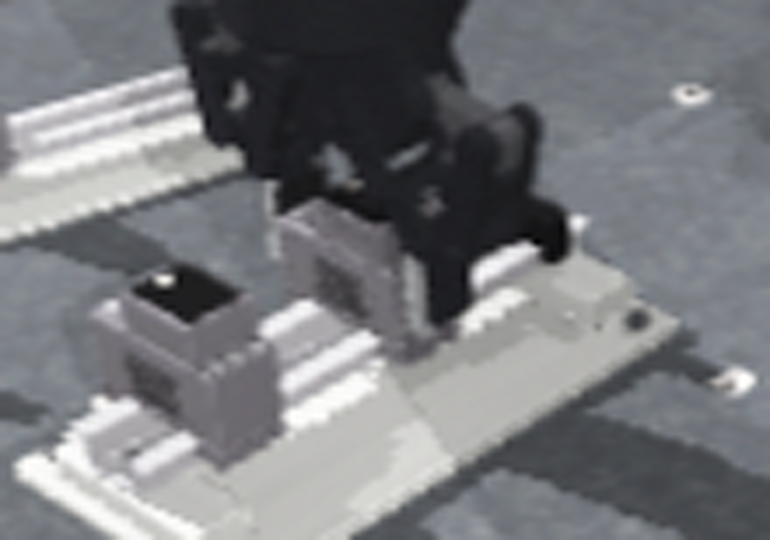

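>>> {"fn": "apply_moves", "kwargs": {"rows": [[0, 0, 0, 0, 0, 0, 0.4], [0, 0, 0, 0, 0, 0, 0.2], [0, 0, 0, 0, 0, 0, 0], [0, 0, 0, 0, 0, 0, 0], [0, 0, 0, 0, 0, 0, 0]], "grip_force": 20}}

```text
time: 14.52
ee_pos: [0.6261, -0.0627, 0.0602]
tcp_rot: [-180.0, -0.0, 90.4]
wrist_force: [-0.0, -1.4, 0.0]
opening: 0.0855
```

```bash
python3 - <<'E'
from h import *
im=snap('wrist','pics/w11.png'); T,o=TP(); print(o['time'],o['ee_pos'],o['tcp_rot'],o['wrist_force'],o['torque'],o['opening'])
E
```

```text
14.575 [ 0.6261 -0.0627  0.0603] [-179.9811   -0.0018   90.351 ] [-0.4551 -0.5607 -0.2765] [-0.0594  0.0031  0.0503] 0.0854800595015996
```

View pics/w11.png

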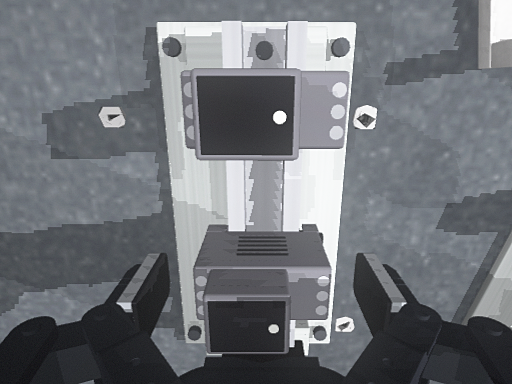

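>>> {"fn": "apply_moves", "kwargs": {"rows": [[0, 0, 10, 0, 0, 0, 0], [0, 0, 30, 0, 0, 0, 0], [0, 0, 40, 0, 0, 0, 0], [0, -20, 30, 0, 0, 0, 0], [0, -30, 0, 0, 0, 0, 0], [0, -25, 0, 0, 0, 0, 0], [0, 0, 0, 0, 0, 0, 0], [0, 0, 0, 0, 0, 0, 0]]}}

```text
time: 15.58
ee_pos: [0.6262, -0.1373, 0.1709]
tcp_rot: [180.0, -0.0, 90.4]
wrist_force: [0.3, 0.5, 0.5]
opening: 0.0855
```

```bash
python3 - <<'E'
from h import *
im=snap('wrist','pics/w12.png'); T,o=TP(); print(o['time'],o['ee_pos'],o['tcp_rot'],o['wrist_force'])
cv2.imwrite('pics/w12c.png',cv2.resize(im[20:260,180:360],None,fx=3,fy=2.5,interpolation=cv2.INTER_CUBIC)) 
s=snap('scene','pics/s12.png'); cv2.imwrite('pics/s12c.png',cv2.resize(s[150:260,150:270],None,fx=6,fy=5.4,interpolation=cv2.INTER_CUBIC))
E
```

```text
15.625 [ 0.6262 -0.137   0.1708] [179.9909  -0.0086  90.3833] [-0.475  -0.2497 -0.7075]
```

View pics/w12c.png

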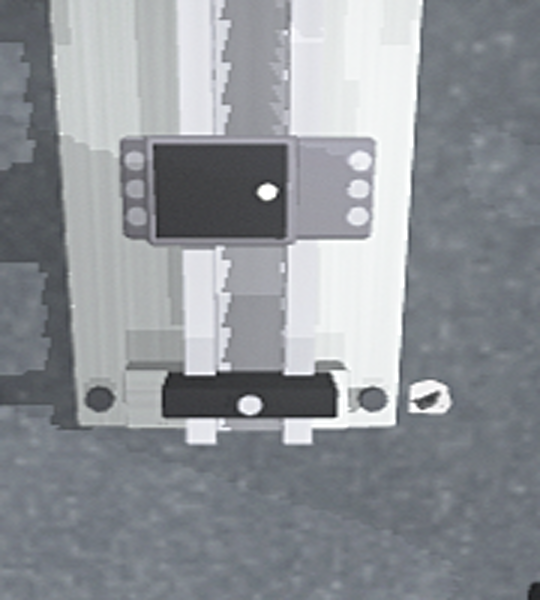

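View pics/s12c.png

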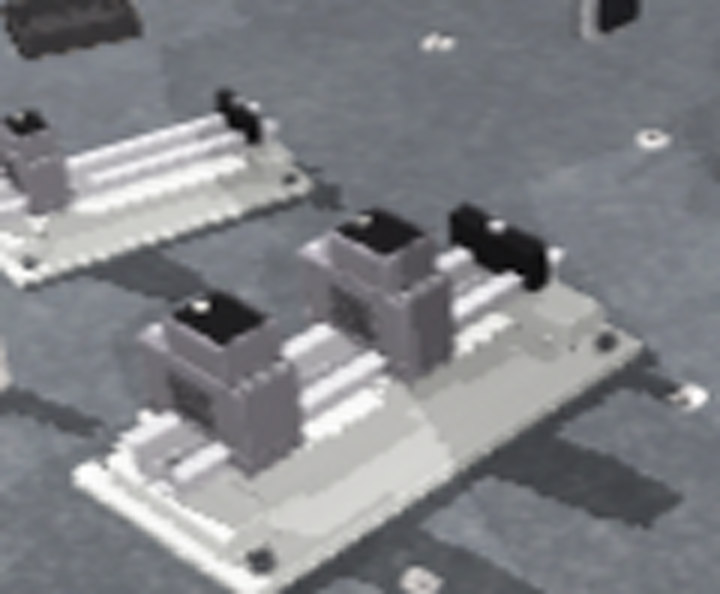

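>>> {"fn": "apply_moves", "kwargs": {"rows": [[2.4, 7.4, 0, 0, 0, 9, 0.5], [2.4, 7.4, 0, 0, 0, 9, 1], [2.4, 7.4, 0, 0, 0, 9, 1], [2.4, 7.4, 0, 0, 0, 9, 1], [2.4, 7.4, 0, 0, 0, 9, 1], [2.4, 7.4, 0, 0, 0, 9, 1], [2.4, 7.4, 0, 0, 0, 9, 1], [2.4, 7.4, 0, 0, 0, 9, 1], [2.4, 7.4, 0, 0, 0, 9, 1], [2.4, 7.4, 0, 0, 0, 9, 1], [0, 0, -20, 0, 0, 0, 1], [0, 0, -20, 0, 0, 0, 1], [0, 0, -20, 0, 0, 0, 1], [0, 0, 0, 0, 0, 0, 1], [0, 0, 0, 0, 0, 0, 1]]}}

```text
time: 17.55
ee_pos: [0.6505, -0.0633, 0.1115]
tcp_rot: [-180.0, 0.1, -179.6]
wrist_force: [-0.3, -0.9, -0.3]
opening: 0.0001
```

```bash
python3 - <<'E'
from h import *
f='pics/w12.png'
# module plan corners at z=.074 from crop (scale 3,2.5; off 180,20)
S=onz(f,np.array([[122,137],[376,138],[373,240],[123,240]])/[3,2.5]+[180,20],.074); print(S,S.mean(0))
im=snap('wrist','pics/w13.png'); T,o=TP(); print(o['time'],o['ee_pos'],o['tcp_rot'],o['wrist_force'],o['opening'],o['q'])
E
```

```text
[[ 0.5992 -0.0504  0.074 ]
 [ 0.6542 -0.0503  0.074 ]
 [ 0.6548 -0.0762  0.074 ]
 [ 0.5986 -0.0766  0.074 ]] [ 0.6267 -0.0634  0.074 ]
17.6 [ 0.6507 -0.0635  0.1118] [-179.9911    0.0849 -179.6223] [-0.084   0.7314  0.5944] -2.8504303484670235e-05 [-5.5709 18.63   10.8979 82.1824 -0.     -5.9485]
```

View pics/w13.png

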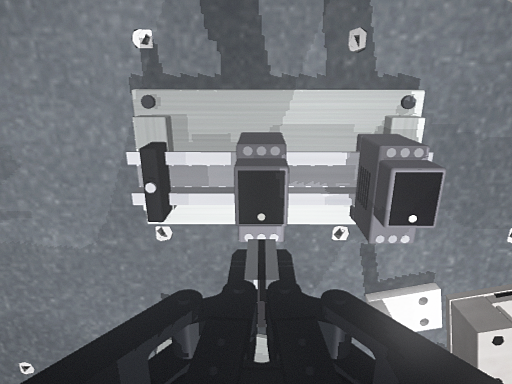

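>>> {"fn": "apply_moves", "kwargs": {"rows": [[0, 0, -8, 0, 0, 0, 1], [0, 0, -6, 0, 0, 0, 1], [0, 0, -3, 0, 0, 0, 1], [0, 0, 0, 0, 0, 0, 1]]}}

```text
time: 18.1
ee_pos: [0.65, -0.0638, 0.0931]
tcp_rot: [180.0, -0.0, -179.6]
wrist_force: [0.1, 0.0, -0.6]
opening: 0.0001
```

>>> {"fn": "apply_moves", "kwargs": {"rows": [[0, 0, -1, 0, 0, 0, 1], [0, 0, -1, 0, 0, 0, 1], [0, 0, 0, 0, 0, 0, 1]]}}

```text
time: 18.48
ee_pos: [0.6502, -0.0637, 0.0915]
tcp_rot: [-180.0, -0.0, -179.6]
wrist_force: [-0.5, -0.1, -0.1]
opening: -0.0
```

>>> {"fn": "apply_moves", "kwargs": {"rows": [[0, 0, -1, 0, 0, 0, 1], [0, 0, 0, 0, 0, 0, 1]]}}

```text
time: 18.73
ee_pos: [0.6504, -0.0637, 0.0911]
tcp_rot: [-180.0, 0.1, -179.6]
wrist_force: [-0.5, -0.1, 4.2]
opening: 0.0003
```

>>> {"fn": "apply_moves", "kwargs": {"rows": [[0, 0, -0.7, 0, 0, 0, 1], [0, 0, 0, 0, 0, 0, 1]]}}

```text
time: 18.98
ee_pos: [0.6508, -0.0638, 0.091]
tcp_rot: [-180.0, 0.1, -179.6]
wrist_force: [0.3, 0.7, 7.1]
opening: 0.0001
```

>>> {"fn": "apply_moves", "kwargs": {"rows": [[0, 0, -0.5, 0, 0, 0, 1], [0, 0, 0, 0, 0, 0, 1]]}}

```text
time: 19.23
ee_pos: [0.651, -0.0638, 0.0909]
tcp_rot: [-180.0, 0.2, -179.6]
wrist_force: [-0.4, 0.3, 10.1]
opening: 0.0001
```

>>> {"fn": "apply_moves", "kwargs": {"rows": [[0, 0, -0.8, 0, 0, 0, 1], [0, 0, 0, 0, 0, 0, 1]]}}

```text
time: 19.48
ee_pos: [0.6514, -0.0638, 0.0908]
tcp_rot: [-180.0, 0.2, -179.6]
wrist_force: [0.1, -0.2, 12.2]
opening: -0.0001
```

>>> {"fn": "apply_moves", "kwargs": {"rows": [[0, 0, -0.6, 0, 0, 0, 1], [0, 0, 0, 0, 0, 0, 1]]}}

```text
time: 19.73
ee_pos: [0.6517, -0.0638, 0.0907]
tcp_rot: [-180.0, 0.3, -179.6]
wrist_force: [0.8, 1.0, 14.7]
opening: -0.0002
```

>>> {"fn": "apply_moves", "kwargs": {"rows": [[0, 0, 5, 0, 0, 0, 1], [0, 0, 20, 0, 0, 0, 1], [0, 0, 40, 0, 0, 0, 1], [-30, 0, 40, 0, 0, 0, 1], [-50, 0, 0, 0, 0, 0, 1], [-50, 0, 0, 0, 0, 0, 1], [-40, 0, 0, 0, 0, 0, 1], [0, 0, 0, 0, 0, 0, 1], [0, 0, 0, 0, 0, 0, 1]]}}

```text
time: 20.85
ee_pos: [0.4806, -0.0638, 0.1929]
tcp_rot: [-180.0, 0.0, -179.6]
wrist_force: [0.4, 0.2, 0.6]
opening: -0.0006
```

```bash
python3 - <<'E'
from h import *
T,o=TP(); print(o['time'],o['ee_pos'],o['wrist_force'])
t=snap('top','pics/t14.png'); s=snap('scene','pics/s14.png')
a=cv2.resize(t[150:290,160:340],None,fx=3,fy=3,interpolation=cv2.INTER_CUBIC); b=cv2.resize(s[150:250,150:270],None,fx=4.5,fy=3,interpolation=cv2.INTER_CUBIC)
cv2.imwrite('pics/t14c.png',a)
b=cv2.resize(s[160:260,150:270],None,fx=6,fy=6,interpolation=cv2.INTER_CUBIC);cv2.imwrite('pics/s14c.png',b)
E
```

```text
20.85 [ 0.4806 -0.0638  0.1929] [0.3601 0.225  0.624 ]
```

View pics/t14c.png

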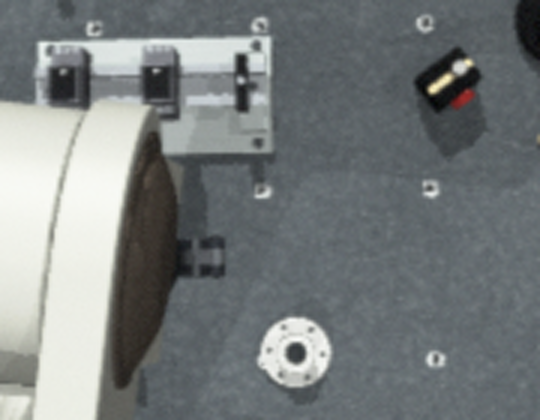

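View pics/s14c.png

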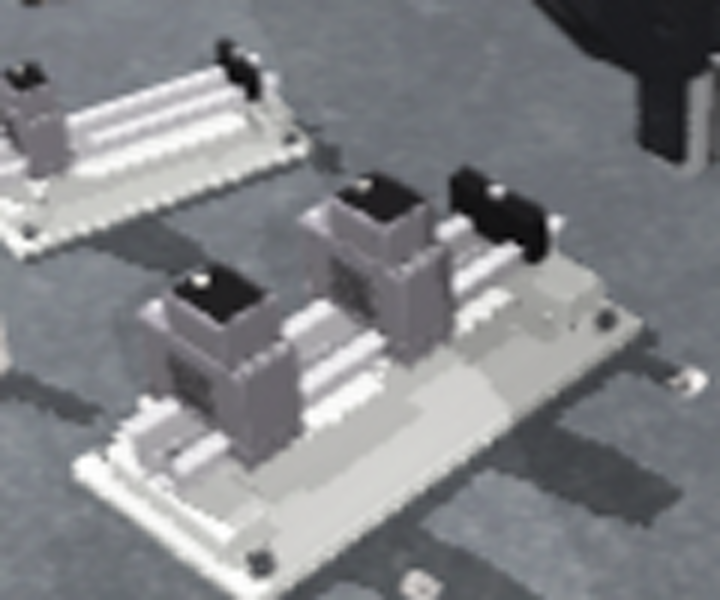

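The module sits level on the rail, lined up with its neighbour and the same way round. The robot is clear of everything and the bystanders are where they were. I'm handing in.

```bash
python3 -c "
from workcell import *
print(job_done())"
```

```text
the job is handed in; nothing more can be done
None
```

The module is on the rail beside its neighbour and the same way round. I handed the job in at about 21 s; no verdict was reported, so success is judged only from my own checks.

**What I did**
- **Grasp:** I took the loose module by its end faces, with the camera placing it at (0.453, -0.272) m and turned about 18°.
- **Finding the rail:** The camera put the rail's near edge at x ≈ 0.6095 m, so the rail sits about 3 mm off the carrier's middle. Feeling for it, the first contact was about 2 N and implied 0.6099 m, in good agreement.
- **Hooking and rocking down:** I slid the lip under the near edge at an 18° tilt, then rocked the module flat. Each reading during this was under about 11 N. At about 4° of tilt the module suddenly dropped 1.3 mm and the force fell, which I took as the click, then I let go.

**Last checks**
- **Seating:** With the gripper closed, I pressed on the far shoulder up to 14.7 N. It met the shoulder at the height expected for a flat seat and sank only about 0.4 mm, with no second click.
- **Position:** The camera put the module at about (0.627, -0.063) m. That is about 3 mm from the carrier's middle across, and within 2 mm of the middle of the free stretch along the rail.
- **Surroundings:** In the last pictures the module looks level, square and in line with its neighbour. The bystanders they show look undisturbed; the arm hid part of the worktop, and I measured none of them.

I could not read the foot joint directly. That it sprang out is inferred from the drop, the press test and the pictures; no check failed or disagreed.

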